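# Put the craft bench's things back in their trays

### The job

Tidy up after priming: stand the two white paint jars in the tray with two square bays, one jar in each bay (either way round); lay the wooden sanding block flat in the small single-bay tray; and lay the flat brush lengthwise in the long tray. Each thing must rest on its tray's floor, inside the walls. Keep the jars upright all the time, and leave the jar lid and the pencil sharpener that lie among them where they are.

Things in the scene. Friction and masses are not known exactly. Their poses are not given: they have to be found in the camera images.
- tall_jar: white cylindrical paint jar, the taller one: diameter 44 mm up to 62 mm height, then a 40 mm wide screwed-down white cap, 80 mm high overall, about 140 g; loose, stands upright; origin: centre of its underside, z up
- short_jar: white cylindrical paint jar, the shorter one: diameter 44 mm up to 34 mm height, then a 40 mm wide screwed-down white cap, 52 mm high overall, about 90 g; loose, stands upright; origin: centre of its underside, z up
- sanding_block: light wooden sanding block, 66 mm (its x) by 42 mm (its y) by 30 mm high, dark abrasive underside, about 60 g; loose, lies flat; origin: centre of its underside, z up
- brush: flat paint brush lying flat, 160 mm long along its x (bristles at +x), about 60 g; the light wooden handle runs from x = -80 to +12 mm, 18 mm wide (y) and 14 mm thick; steel ferrule x = 12 to 40 mm and bristles x = 40 to 80 mm are 34 mm wide; the bristles are stiff; loose; origin: middle of its length, on the underside; balance point about 7 mm to the bristle side of the origin
- jar_tray: grey tray with two square bays, fixed to the bench, outside 76 mm (its x) by 147 mm (its y), walls 5 mm thick and 22 mm high over the bench, floor 5 mm thick; a white-edged divider 5 mm thick and as high as the walls parts the bays; these, 66 mm square inside, are centred 35.5 mm to either side of the origin along y; origin: centre of its underside, z up
- block_tray: small grey tray with a single bay, fixed to the bench, outside 102 mm (its x) by 72 mm (its y), walls 5 mm thick and 17 mm high over the bench, floor 5 mm thick, inside 92 by 62 mm; origin: centre of its underside, z up
- brush_tray: long grey tray with a single bay, fixed to the bench, outside 106 mm (its x) by 210 mm (its y, the long way), walls 5 mm thick and 17 mm high over the bench, floor 5 mm thick, inside 96 by 200 mm; origin: centre of its underside, z up
- lid: bystander: loose white jar lid lying flat, 40 mm across, 9 mm high, 15 g; stays where it is; origin: centre of its underside
- sharpener: bystander: small metal pencil sharpener, 26 by 18 mm and 14 mm high, 20 g; stays where it is; origin: centre of its underside. Other clutter: a pencil and a palette knife (12 mm high) lie flat on the robot's side of the things; a shallow bowl, paint jars and tubs up to 140 mm high and a pot of brushes up to 220 mm high stand along the sides and the far edge, clear of the trays

How it is judged:
By the outcome, as a careful person would: the job done as asked, in the order asked, and still so for the second after the job is handed in, with the robot touching nothing.
It also fails if it takes over 102 s, if anything falls off the work surface, if the arm or the gripper's body presses on something with over 40 N, if the wrist force passes 120 N, or if a joint passes its speed limit or range.

### The arm

A 6-joint arm with a two-finger parallel gripper is mounted at the origin on the work surface. World frame = base frame: x ahead of the robot, y to its left, z up, the work surface at z = 0. Lengths are in m, angles in rad, forces in N, time in s.
With the tool pointing down it reaches from about 0.325 to 0.9 m from the base axis. Payload 3.5 kg.
Tool frame: the origin (TCP) lies midway between the tips of the shut fingers; the grasp point (between the pads) lies 19 mm behind it (pinch_z is the distance from the TCP to the grasp point, in m); z points along the fingers, y is the line along which they close (so a half turn about z gives the same grasp; the last joint's range is limited). The gripper opens to 85 mm and grips with 20 to 120 N. Pads are 22 mm wide; open, the fingers measure 114 mm over their backs; the gripper's body (76 mm by 85 mm) begins 54 mm behind the grasp point. The pads swing forward as they close: fully open they stand 13 mm farther back than shut.
Start: joints at [-1.331, 0.276, -0.026, 1.268, 0, 1.467], TCP at [0.21, -0.589, 0.231] pointing down, gripper open.
Joint ranges: [-3.12, 3.12], [-0.85, 1.88], [-1.08, 1.24], [-1.95, 2.15], [-1.57, 1.53], [-3.14, 3.14]. Speed limits (rad/s): [2.57, 2.57, 3.14, 3.14, 3.14, 3.14].

### API

Orientations are given as a rotation vector (axis times angle).
In Python, from station import movep, line_to, movej, command_gripper, pause, inverse_kinematics, observe, get_image, camera_params, IKError, finish_job, pinch_z gives the robot as it stands. Calls block until the motion is done:
- movep(position, orientation): joint-space move of the TCP to a pose.
- line_to(position, v=0.15, attitude=None, max_force=None): straight line of the TCP; attitude=None keeps the orientation; v is the mean speed in m/s. With max_force (N) it stops when the force on the tool has changed by that much, and returns True; else False.
- movej(angles): joint-space move.
- command_gripper(opening, squeeze=None): finger opening in m; squeeze is the grip in N (None keeps the last); returns when the fingers have stopped.
- pause(seconds).
- inverse_kinematics(position, orientation): joint angles nearest the present ones, or None.
- observe(): the state.
- get_image(name): name is "scene" or "top" or "wrist"; returns the picture (420x560x3 uint8, red, green, blue); there is no depth.
- camera_params(name): a dict with "fx", "fy", "cx", "cy" (pixels), "distortion" ([k1, k2, p1, p2, k3] as OpenCV has them; the pictures are not rectified), "rvec" (rotation vector, rad) and "tvec" (3), from world to camera coordinates, as OpenCV has them. Camera axes: x right, y down, z forward; pixel columns grow to the right and rows downward; lengths in m; the calibration is good to about 2 mm. A picture is of the moment at which its call begins: read the wrist's pose just before it. camera_params takes no time and is no camera call; for the wrist camera it gives the pose at the moment of the call.
A pose or a line that the arm cannot do raises IKError and nothing moves.
- finish_job(): hands the job in; it is judged then, once.
The state is a dict: "time_s": time; "joint_pos": joint angles; "dq": joint speeds; "joint_efforts": joint torques, N m; "ee_pos": TCP position; "tool_rot": TCP orientation; "contact_force": force on the tool from outside, world axes, zero at the start; "moment": the same for the moment, N m; "finger_gap": finger opening in m; "grip_force": force on a finger pad.
Only numpy, scipy, OpenCV 4.12 (cv2) and the standard library are available. Lean on these libraries where they do the work, as an engineer would, in place of code of your own. Each camera call takes 0.05 s, during which the arm holds its last target. There are 200 camera calls.

## Working session

There is one attempt and no reset: what is moved stays moved. The work goes in short steps, each a Python script; the robot and the scene stay as the last script left them, time stands still between calls to the robot, and variables do not carry over. Pictures are saved under pics/ and viewed, at most 14 in all, crops included, and the job is handed in when it is done.

```bash
ls; mkdir -p pics
python3 - <<'E'
from station import *
import cv2
for n in("scene","top"):
    cv2.imwrite(f"pics/{n}0.png",cv2.cvtColor(get_image(n),cv2.COLOR_RGB2BGR)); print(n,camera_params(n))
s=observe();print(s["time_s"],s["ee_pos"],s["tool_rot"],pinch_z)
E
```

```text
pics
scene {'fx': 499.70965537687164, 'fy': 499.70965537687164, 'cx': 279.48397072037267, 'cy': 210.29579295393407, 'distortion': array([-0.01648173,  0.        ,  0.        ,  0.        ,  0.        ]), 'rvec': array([ 1.32849046,  2.33990401, -0.81516981]), 'tvec': array([ 0.26650064, -0.322565  ,  1.32364402])}
top {'fx': 542.4083000161279, 'fy': 542.4083000161279, 'cx': 280.44866358739944, 'cy': 209.7011362897163, 'distortion': array([-0.11010539,  0.        ,  0.        ,  0.        ,  0.        ]), 'rvec': array([ 2.14124657, -2.19265055,  0.16129088]), 'tvec': array([0.01228962, 0.5400848 , 0.9897758 ])}
0.1 [ 0.2099232  -0.58794608  0.23025503] [-3.09356631e+00 -5.35484520e-01  2.01896991e-04] 0.0187
```

View pics/top0.png

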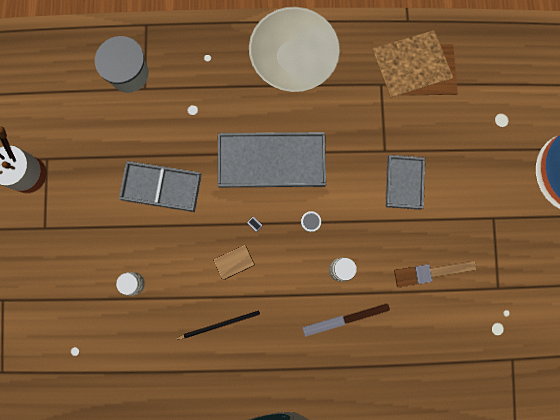

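View pics/scene0.png

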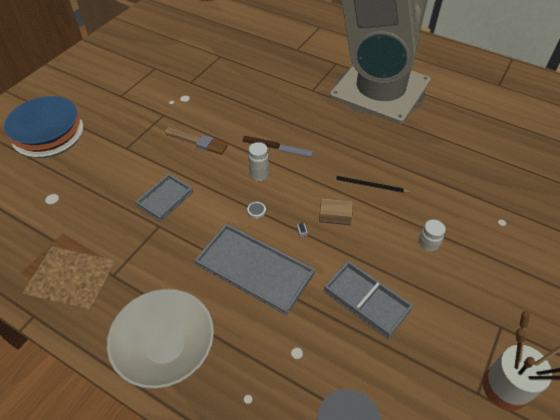

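The top view shows the jar tray at about (160,186), the brush tray at (271,160) and the block tray at (406,182). The tall jar is at (343,269), the short jar at (130,284), the block at (234,262), and the brush at (435,273) with its bristles to the left. The lid is at (311,222) and the sharpener at (255,224). The scene view agrees, with the tall jar near the palette knife.

```bash
cat > h.py <<'E'
import numpy as np, cv2
from station import *
from scipy.spatial.transform import Rotation as Ro
def ray(p,uv,z):
    K=np.array([[p["fx"],0,p["cx"]],[0,p["fy"],p["cy"]],[0,0,1]])
    R=cv2.Rodrigues(np.array(p["rvec"]))[0]; C=-R.T@np.array(p["tvec"])
    n=cv2.undistortPoints(np.asarray(uv,float).reshape(-1,1,2),K,np.array(p["distortion"])).reshape(-1,2)
    d=np.c_[n,np.ones(len(n))]@R
    return C+d*((z-C[2])/d[:,2])[:,None]
def comps(mask,roi,close=3):
    x0,y0,x1,y1=roi; m=np.zeros_like(mask); m[y0:y1,x0:x1]=mask[y0:y1,x0:x1]
    m=cv2.morphologyEx(m,cv2.MORPH_CLOSE,np.ones((close,close),np.uint8))
    c=cv2.findContours(m,cv2.RETR_EXTERNAL,cv2.CHAIN_APPROX_NONE)[0]
    return max(c,key=cv2.contourArea).reshape(-1,2)
def rect(p,c,z):
    w=ray(p,c,z)[:,:2]*1000
    (cx,cy),(a,b),t=cv2.minAreaRect(w.astype(np.float32))
    if a<b: a,b,t=b,a,t+90
    return np.round([cx,cy,a,b,(t+90)%180-90],1)   # angle of long side from world x
E
python3 - <<'E'
from h import *
im=get_image("top");p=camera_params("top");hsv=cv2.cvtColor(im,cv2.COLOR_RGB2HSV)
R=cv2.Rodrigues(p["rvec"])[0];print("C",-R.T@p["tvec"])
grey=((hsv[...,1]<70)).astype(np.uint8)*255
for n,roi,z in[("jar_tray",(110,150,210,220),.022),("brush_tray",(210,125,335,195),.017),("block_tray",(378,145,435,215),.017),
  ("tall",(325,250,365,290),.08),("short",(110,265,150,305),.052),("lid",(295,205,325,238),.009),("sharp",(240,212,270,238),.014)]:
    c=comps(grey,roi); print(n,rect(p,c,z))
for n,roi,z in[("tall",(325,250,365,290),.08),("short",(110,265,150,305),.052)]:
    m=((hsv[...,1]<60)&(hsv[...,2]>200)).astype(np.uint8)*255
    c=comps(m,roi);print(n,"bright",rect(p,c,z))
for y,x in[(262,234),(245,234),(273,455),(280,480),(275,405)]:print(hsv[y,x])
wood=((hsv[...,2]>140)&(hsv[...,1]>70)).astype(np.uint8)*255
print("block",rect(p,comps(wood,(205,235,262,288)),.03)); print("handle",rect(p,comps(wood,(425,255,485,285)),.014))
print("ferrule",rect(p,comps(grey,(410,258,440,292)),.012))
def crop(r,s):x0,y0,x1,y1=r;return cv2.resize(im[y0:y1,x0:x1],None,fx=s,fy=s,interpolation=cv2.INTER_CUBIC)
a=crop((100,240,240,310),4);b=crop((200,205,340,285),4);
a=np.hstack([crop((110,255,170,305),4),crop((205,235,265,285),4),crop((320,245,380,295),4)])
b=crop((385,240,485,300),5)
b=cv2.copyMakeBorder(b,0,0,0,a.shape[1]-b.shape[1],cv2.BORDER_CONSTANT)
cv2.imwrite("pics/c1.png",cv2.cvtColor(np.vstack([a,b]),cv2.COLOR_RGB2BGR))
E
```

```text
C [0.41219108 0.02443737 1.04928551]
jar_tray [593.6 230.4 149.9  77.5  79.6]
brush_tray [642.3  14.1 208.7 107.6  88.9]
block_tray [ 592.4 -246.1  103.9   74.7   -4.6]
tall [ 425.2 -107.6   48.6   39.2   88.4]
short [408.5 279.   51.8  42.   82.1]
lid [520.1 -58.7  38.9  36.8  -1.7]
sharp [516.3  49.4  25.9  17.6  43.7]
tall bright [ 426.  -110.3   39.6   37.4   88.4]
short bright [408.1 285.3  36.8  36.1  45. ]
[ 16 120 162]
[ 14 151 128]
[ 14 136 105]
[ 15 149 140]
[ 14 173 102]
block [442.7  92.2 108.3  61.3 -84.5]
handle [ 423.8 -341.1  109.3   20.   -82.8]
ferrule [ 412.3 -273.4   34.6   29.3    7.5]
```

View pics/c1.png

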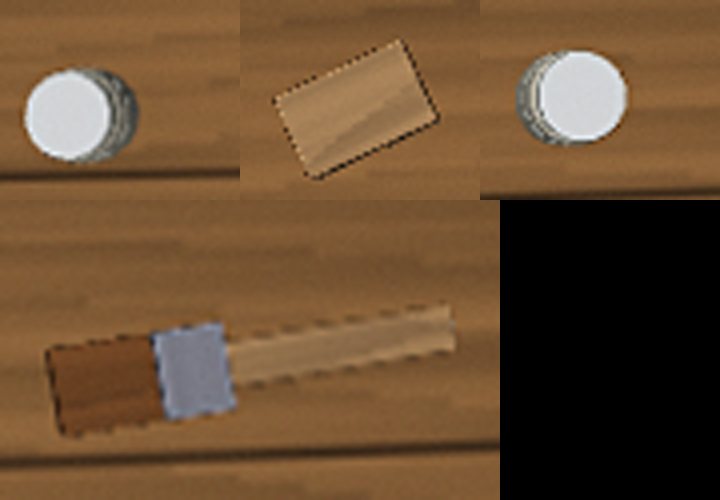

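The crop shows both caps clearly: short at about (127,284), tall at about (345.5,269). The block and brush corners are sharp, so I'll use hand-picked corners for those two and check the sizes.

```bash
cat >> h.py <<'E'
def rv(a,flip=0):
    a=np.deg2rad(a)+np.pi*flip; y=np.array([np.cos(a),np.sin(a),0]); z=np.array([0,0,-1.]); 
    return Ro.from_matrix(np.c_[np.cross(y,z),y,z]).as_rotvec()
E
python3 - <<'E'
from h import *
p=camera_params("top")
b=(np.array([[402,40],[275,99],[315,178],[439,117]])-[240,0]-1.5)/4+[205,235]
w=ray(p,b,.03)[:,:2]*1000; print("block",w.mean(0),[np.linalg.norm(w[i]-w[(i+1)%4]) for i in range(4)]);d=w[0]-w[1]+w[3]-w[2];print(np.rad2deg(np.arctan2(d[1],d[0])))
b=(np.array([[46,350],[64,434],[452,307],[455,350],[229,345],[234,382]])-[0,200]*0-[0,200]-2)/5+[385,240]
w=ray(p,b,.013)[:,:2]*1000;t=w[:2].mean(0);h=w[2:4].mean(0);n=w[4:].mean(0)
d=t-h;print("brush mid",(t+h)/2,"len",np.linalg.norm(d),"ang",np.rad2deg(np.arctan2(d[1],d[0])),"neck from mid",(n-(t+h)/2)@d/np.linalg.norm(d))
print("caps",ray(p,[[345.3,268.9],[]][:1],.08),ray(p,[[126.8,283.6]],.052))
for nm,x,y,a in[("tall",.426,-.110,-10.4),("short",.408,.285,-10.4),("bayA",.6006,.2666,-10.4),("bayB",.5878,.1968,-10.4),("block",.44,.09,120),("blk tray",.593,-.247,85.4),("brush",.42,-.312,7),("brush tray",.643,.014,0)]:
    for f in(0,1):
        for z in (.01,.16):
            q=inverse_kinematics([x,y,z],rv(a,f)); print(nm,f,z,None if q is None else np.round(q,2))
E
```

```text
block [444.52566406  88.65316649] [np.float64(65.47670097438966), np.float64(41.42479920971439), np.float64(64.3695103474361), np.float64(40.07708236881294)]
-65.72320586529456Traceback (most recent call last):
  File "<stdin>", line 5, in <module>
ValueError: operands could not be broadcast together with shapes (6,2) (0,)
```

Run:
```python
from h import *
p=camera_params("top")
b=(np.array([[46,350],[64,434],[452,307],[455,350],[229,345],[234,382]])-[0,200]-2)/5+[385,240]
w=ray(p,b,.013)[:,:2]*1000;t=w[:2].mean(0);h=w[2:4].mean(0);n=w[4:].mean(0)
d=t-h;print("brush mid",(t+h)/2,"len",np.linalg.norm(d),"ang",np.rad2deg(np.arctan2(d[1],d[0])),"neck from mid",(n-(t+h)/2)@d/np.linalg.norm(d))
print("caps",ray(p,[[345.3,268.9]],.08),ray(p,[[126.8,283.6]],.052))
for nm,x,y,a in[("tall",.426,-.110,-10.4),("short",.408,.285,-10.4),("bayA",.6006,.2666,-10.4),("bayB",.5878,.1968,-10.4),("block",.4445,.0887,24.3),("blk tray",.593,-.247,85.4),("brush",.42,-.312,7),("brush tray",.643,.014,0)]:
    for f in(0,1):
        for z in (.01,.16):
            q=inverse_kinematics([x,y,z],rv(a,f)); print(nm,f,z,None if q is None else np.round(q,2))
```

```text
brush mid [ 415.64149626 -298.09569653] len 160.30492320227708 ang 96.92604509200179 neck from mid 9.912631655755355
caps [[ 0.42523606 -0.11259212  0.08      ]] [[0.40786786 0.28471422 0.052     ]]
tall 0 0.01 [-0.4   0.2  -0.67  0.7   0.    1.35]
tall 0 0.16 [-0.4  -0.   -0.51  1.07  0.    1.35]
tall 1 0.01 [-0.4   0.2  -0.67  0.7   0.   -1.79]
tall 1 0.16 [-0.4  -0.   -0.51  1.07  0.   -1.79]
short 0 0.01 [ 0.48  0.28 -0.55  0.74  0.    2.23]
short 0 0.16 [ 0.48  0.1  -0.4   1.07  0.    2.23]
short 1 0.01 [ 0.48  0.28 -0.55  0.74  0.   -0.91]
short 1 0.16 [ 0.48  0.1  -0.4   1.07  0.   -0.91]
bayA 0 0.01 [ 0.32  0.51 -0.18  0.87  0.    2.07]
bayA 0 0.16 [ 0.32  0.37 -0.05  1.15  0.    2.07]
bayA 1 0.01 [ 0.32  0.51 -0.18  0.87  0.   -1.07]
bayA 1 0.16 [ 0.32  0.37 -0.05  1.15  0.   -1.07]
bayB 0 0.01 [ 0.22  0.46 -0.28  0.84  0.    1.97]
bayB 0 0.16 [ 0.22  0.31 -0.13  1.13  0.    1.97]
bayB 1 0.01 [ 0.22  0.46 -0.28  0.84  0.   -1.17]
bayB 1 0.16 [ 0.22  0.31 -0.13  1.13  0.   -1.17]
block 0 0.01 [ 0.05  0.22 -0.64  0.71  0.    1.2 ]
block 0 0.16 [ 0.05  0.02 -0.48  1.07  0.    1.2 ]
block 1 0.01 [ 0.05  0.22 -0.64  0.71  0.   -1.94]
block 1 0.16 [ 0.05  0.02 -0.48  1.07  0.   -1.94]
blk tray 0 0.01 [-0.5   0.49 -0.22  0.86  0.   -0.41]
blk tray 0 0.16 [-0.5   0.35 -0.08  1.14  0.   -0.41]
blk tray 1 0.01 [-0.5   0.49 -0.22  0.86  0.    2.73]
blk tray 1 0.16 [-0.5   0.35 -0.08  1.14  0.    2.73]
brush 0 0.01 [-0.76  0.32 -0.49  0.76  0.    0.69]
brush 0 0.16 [-0.76  0.15 -0.34  1.08  0.    0.69]
brush 1 0.01 [-0.76  0.32 -0.49  0.76  0.   -2.46]
brush 1 0.16 [-0.76  0.15 -0.34  1.08  0.   -2.46]
brush tray 0 0.01 [-0.08  0.49 -0.22  0.86  0.    1.49]
brush tray 0 0.16 [-0.08  0.35 -0.08  1.14  0.    1.49]
brush tray 1 0.01 [-0.08  0.49 -0.22  0.86  0.   -1.65]
brush tray 1 0.16 [-0.08  0.35 -0.08  1.14  0.   -1.65]
```

```bash
cat >> h.py <<'E'
def job(pick,place,zp,width,closed,hc=.16,squeeze=35,v=.3,release=.02,floor=.005):
    """pick/place: x,y,closing angle; zp: TCP height over the underside"""
    (x,y,a),(X,Y,A)=pick,place
    movep([x,y,hc],rv(a)); command_gripper(width,squeeze)
    hit=line_to([x,y,zp+.03],v=.2,max_force=15) or line_to([x,y,zp],v=.06,max_force=15)
    s=observe(); print("down",hit,np.round(s["ee_pos"],4))
    if hit: return False
    command_gripper(closed,squeeze); s=observe(); print("grip",s["finger_gap"],s["grip_force"])
    line_to([x,y,hc],v=.15); print("lifted gap",observe()["finger_gap"],observe()["grip_force"])
    line_to([X,Y,hc],v=v,attitude=rv(A))
    line_to([X,Y,zp+floor+.02],v=.15)
    hit=line_to([X,Y,zp+floor-.002],v=.03,max_force=4)
    s=observe(); print("placed",hit,np.round(s["ee_pos"],4),"nominal z",zp+floor)
    command_gripper(s["finger_gap"]+release); line_to([X,Y,hc],v=.2); print("t",observe()["time_s"])
    return True
def snap(n,f):
    im=get_image(n); cv2.imwrite("pics/"+f,cv2.cvtColor(im,cv2.COLOR_RGB2BGR)); return im
E
python3 - <<'E'
from h import *
job((.4255,-.1115,-10.4),(.5878,.1968,-10.4),.028,.085,.03)
snap("top","t1.png")
E
```

```text
down False [ 0.4253 -0.1114  0.0277]
grip 0.04321479232372173 35.72758263442665
lifted gap 0.04339478204094965 35.810312046669424
placed True [0.5874 0.1968 0.0336] nominal z 0.033
t 9.0
```

View pics/t1.png

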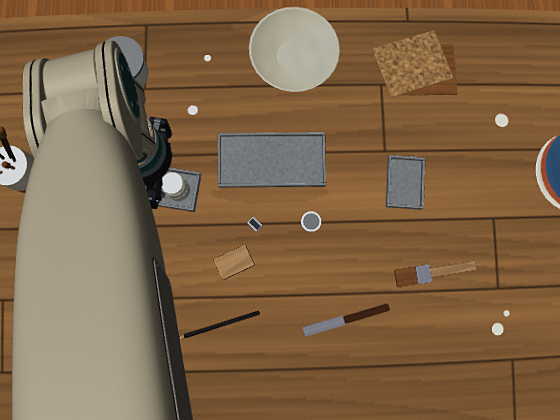

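The tall jar now stands in the right-hand bay, with its cap at (173,185), and contact came at the expected height. The short jar and the sanding block are next.

Run:
```python
from h import *
ok=job((.4079,.2847,-10.4),(.6006,.2666,-10.4),.018,.085,.03)
if ok: ok=job((.4445,.0887,24.3),(.593,-.247,85.4),.012,.07,.03)
print(ok); snap("top","t2.png"); snap("scene","s2.png")
```

```text
down False [0.4077 0.2846 0.0177]
grip 0.04257044918735078 35.61298096552491
lifted gap 0.04234559317233447 35.575545779429376
placed True [0.6003 0.2664 0.0237] nominal z 0.023
t 16.6583
down False [0.4442 0.0887 0.0117]
grip 0.041144240577442454 36.96274995803833
lifted gap 0.04122316828574347 36.641682386398315
placed True [ 0.5927 -0.2469  0.0175] nominal z 0.017
t 25.1333
True
```

View pics/t2.png

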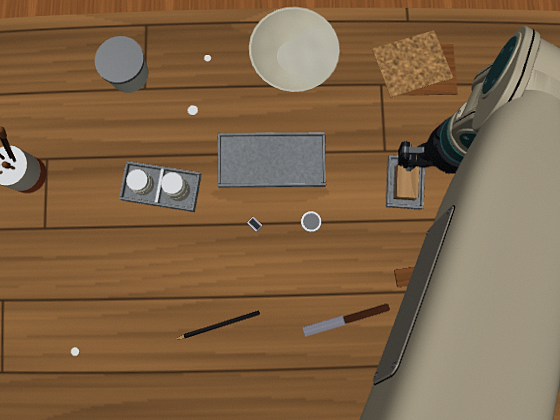

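View pics/s2.png

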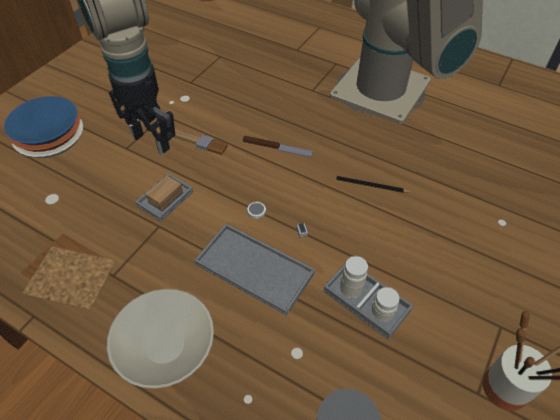

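Both jars stand in their bays, at (138,181) and (172,184) in the top view. The block lies in its tray at (406,180), and the lid and sharpener haven't moved. Now the brush.

Run:
```python
from h import *
ok=job((.4163,-.3041,6.9),(.643,.008,-1.1),.003,.05,.0,squeeze=30)
if ok: movej([-1.331,0.276,-0.026,1.268,0,1.467])
print(ok,observe()["time_s"]); snap("top","t3.png"); snap("scene","s3.png")
im=cv2.imread("pics/t3.png")
cv2.imwrite("pics/t3c.png",cv2.resize(im[120:240,110:440],None,fx=2.4,fy=2.4,interpolation=cv2.INTER_CUBIC))
```

```text
down False [ 0.4161 -0.3039  0.0027]
grip 0.01750169353508207 30.295522212982178
lifted gap 0.017121305828349604 30.00503897666931
placed True [0.6427 0.0081 0.0085] nominal z 0.008
t 33.8833
True 36.5
```

View pics/t3c.png

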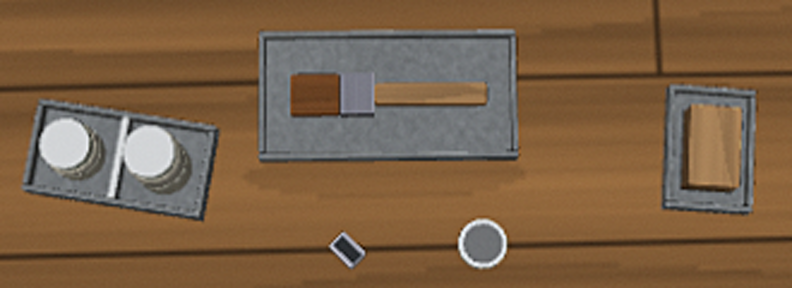

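View pics/s3.png

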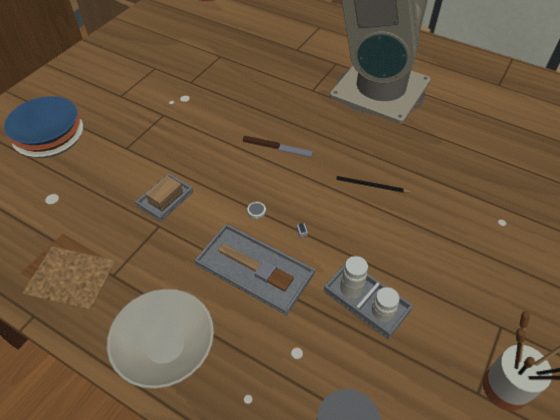

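In both views the brush lies flat and lengthwise in the long tray (crop 290–487, 95), the jars are upright in separate bays, and the block is inside its tray. The lid and sharpener are where they were.

```bash
python3 -c "
from station import *
print(finish_job())"
```

```text
the job is handed in; nothing more can be done
None
```

I handed the job in at about 36.5 s: both jars stand upright, one in each bay, the sanding block lies flat in its tray, the brush lies lengthwise in the long tray, and the last pictures show the lid and sharpener where they were.

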